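# Chock the vials on the rocking shaker

## Robot

A 6-joint arm with a two-finger parallel gripper is mounted at the origin on a cart in front of the work surface, level with it; the furniture and walls round the work are solid. World frame = base frame: x ahead of the robot, y to its left, z up, the work surface at z = 0. Lengths are in mm, angles in degrees, forces in N, time in s.
With the tool pointing down it reaches from about 300 to 850 mm from the base axis. Payload 4.2 kg.
Tool frame: the origin (TCP) lies midway between the tips of the shut fingers; the grasp point (between the pads) lies 19 mm behind it; z points along the fingers, y is the line along which they close (so a half turn about z gives the same grasp; the last joint's range is limited). The gripper opens to 91 mm and grips with 3 to 60 N. Pads are 32 mm wide; open, the fingers measure 118 mm over their backs; the gripper's body (76 mm by 178 mm) begins 60 mm behind the grasp point.
Start: joints at [68.468, 18.312, 89.639, -0, 72.044, -1.146], TCP at [200.299, 539.002, 213.976] pointing down, gripper open.
Joint ranges: [-177.97, 177.97], [-48.28, 115.42], [12.27, 149.76], [-77.06, 257.06], [2.81, 150.46], [-146.56, 146.56]. Speed limits (degrees/s): [147.25, 147.25, 180, 180, 180, 180].

## Interface

Orientations are given as [roll, pitch, yaw] about the fixed x, y, z axes, in that order (R = Rz(yaw) Ry(pitch) Rx(roll)).
In Python, from workcell import env, grab_frame, camera_model gives the robot as it stands (env), with the cameras as plain functions.
- The arm moves only by the tool hand_motion, called after "Request:" in YAML: its name, and indented under it one key for each argument. Schema: {"type":"object","properties":{"ticks":{"type":"object","properties":{"x":{"type":"array","items":{"type":"number"},"minItems":1,"maxItems":8},"y":{"type":"array","items":{"type":"number"},"minItems":1,"maxItems":8},"z":{"type":"array","items":{"type":"number"},"minItems":1,"maxItems":8},"rx":{"type":"array","items":{"type":"number"},"minItems":1,"maxItems":8},"ry":{"type":"array","items":{"type":"number"},"minItems":1,"maxItems":8},"rz":{"type":"array","items":{"type":"number"},"minItems":1,"maxItems":8}},"additionalProperties":false,"required":["x","y","z","rx","ry","rz"]},"aperture":{"type":"number"},"grip_force":{"type":"number"},"only":{"type":"string"},"quiet":{"type":"boolean"},"lines":{"type":"string"}},"required":["ticks"],"additionalProperties":false}. ticks is an object with one list for each field, all of the same length, 1 to 8, a row being the entries at one place: x, y, z (the shift in shares of the most that a row can go, 1 being 50 mm), rx, ry, rz (a rotation vector in normalised numbers (1 is pi/2 rad)); each row shifts and turns the commanded pose from where the row before left it, along the tool's axes as they then stand; what a row does not reach is not made up. A row lasts 1/10 s, in which the tool goes at most 50 mm and 8.59 degrees, less where a joint would pass 70% of its speed; a pose out of reach is approached as far as the arm can. aperture is the finger opening in mm, set as the call begins (left out keeps the last). The fingers move at their own pace and stop on an object; grip_force is the grip in N (left out, the last holds). Time passes only in rows, so rows that do not move let the fingers close. The tool returns the time, the measured TCP pose, the force, the opening and the grip force at its end. only (a regular expression) keeps the lines of the reply that match it, lines (a string "A,B") keeps lines A to B, and quiet returns only ok. No shift or turn number may pass 1 either way. Input that does not fit is refused with a message, and nothing moves.
- env.state(): the state, without advancing time (a new reading comes with each control period).
- grab_frame(name): name is "scene" or "top" or "wrist"; returns the picture (384x512x3 uint8, blue, green, red); there is no depth.
- camera_model(name): a dict with "fx", "fy", "cx", "cy" (pixels), "T" (4x4, takes a point from camera to world coordinates). Camera axes: x right, y up, looking along -z (the intrinsics and any distortion apply to the point x, -y, -z); pixel columns grow to the right and rows downward; lengths in mm; the calibration is good to about 2 mm. The wrist camera is an equidistant fisheye: a pixel r from the principal point sees the ray r / f radians off the axis. A picture is of the moment at which its call begins: read the wrist's pose just before it. camera_model takes no time and is no camera call; for the wrist camera it gives the pose at the moment of the call.
- env.job_done(): hands the job in; it is judged then, once.
The state is a dict: "time_s": time; "qpos": joint angles; "qvel": joint speeds; "effort": joint torques, N m; "ee_pos": TCP position; "ee_rot": TCP orientation; "force": force on the tool from outside, world axes, zero at the start; "torque": the same for the moment, N m; "gripper_width": finger opening in mm; "gripper_force": force on a finger pad.
Only numpy, scipy, OpenCV 4.12 (cv2) and the standard library are available. Lean on these libraries where they do the work, as an engineer would, in place of code of your own. Each camera call takes 0.05 s, during which the arm holds its last target. There are 200 camera calls.

## Task

Four vials lie on their sides on the shaker's platform, free to roll. Slide the blue clamp bar along its rails towards them until they lie in one snug row against the fixed end bar and cannot roll, all still lying flat on the mat. The bar binds in its rails if it is pushed off to one side, so push it at the middle, never force it hard, and leave the other things on the bench where they are.

Things in the scene. Friction and masses are not known exactly. Their poses are not given: they have to be found in the camera images.
- shaker: bench rocking shaker, stopped, level, immovable: white housing 58 mm high, on it a platform 350 (x) by 236 mm (y). Origin on the bench under the platform's centre, z up; the clamp bar must slide towards +x; display and knob on the +y side. Mat top at z = 86 mm. Slotted rails along both long sides at y = +-93 to +-118 mm, top z = 122 mm; between them the platform is open at the -x end
- end_face (a point): middle of the inner, rubber-faced side of the fixed end bar at the shaker's +x end, 20 mm above the mat (x = +153 mm in the shaker's frame); the bar is 186 mm long, its top 38 mm above the mat; axes as the shaker's
- clamp_bar: blue clamp bar across the platform, 400 g: crossbar 22 mm thick (x), 181 long (y), 34 high. Origin mid-underside, 4 mm above the mat; axes as the shaker's. Rubber face to the vials at x = +11 mm. End blocks reach back to x = -43 mm; 54 mm long runners hold it in the rail slots (1.5 mm side play). Stays where left. Vials snug: origin at x = +13 mm (+-2) in the shaker's frame
- push_point (a point): middle of the clamp bar's flat rear face, 17 mm above its underside, 21 mm above the mat; face free to 72 mm either side (y). Pushed towards +x within 15 mm of this point the bar slides at 2 to 8 N (vials included); pushed more than 45 mm to a side it cocks about 3 degrees and jams
- vial_1_mid (a point): middle of white vial 1 of 4, on its axis: white plastic vial, diameter 32 mm (screw cap 32.6 mm), 130 mm long, 90 g, lying on its side across the platform; its axis is this frame's z, the cap at +z
- vial_2_mid (a point): middle of white vial 2 of 4, on its axis: white plastic vial, diameter 32 mm (screw cap 32.6 mm), 130 mm long, 90 g, lying on its side across the platform; its axis is this frame's z, the cap at +z
- vial_3_mid (a point): middle of white vial 3 of 4, on its axis: white plastic vial, diameter 32 mm (screw cap 32.6 mm), 130 mm long, 90 g, lying on its side across the platform; its axis is this frame's z, the cap at +z
- vial_4_mid (a point): middle of white vial 4 of 4, on its axis: white plastic vial, diameter 32 mm (screw cap 32.6 mm), 130 mm long, 90 g, lying on its side across the platform; its axis is this frame's z, the cap at +z
- petri_dish: petri dish with lid, 61 mm across, 15 mm high; origin at the centre of its underside; to be left alone
- slide_box: dark green slide box 90x105x35 mm, origin at the centre of its underside; to be left alone
- timer: white digital timer 76x74x18 mm, origin at the centre of its underside; to be left alone
- reagent_jar: white jar 47 mm across, 93 mm high, origin at the centre of its underside; to be left alone

How it is judged (in metres and radians):
At the end, for the whole second after the job is handed in: The clamp bar is at rest, at most about 9 mm short of its snug place (origin beyond x = +4 mm in the shaker's frame); each of the four vials lies on the mat between the bar and the end bar (middle 10 to 24 mm above the mat) and square to the rails within 0.15 rad (x of clamp_bar in the frame of shaker above 0.004 m and linear speed of clamp_bar below 0.01 m/s and z of vial_1_mid in the frame of shaker between 0.096 and 0.11 m and x of vial_1_mid in the frame of shaker between 0.02 and 0.145 m and angle between the z axis of each of vial_1_mid, vial_2_mid, vial_3_mid, vial_4_mid and the y axis of shaker, either way round below 0.15 rad and z of vial_2_mid in the frame of shaker between 0.096 and 0.11 m and x of vial_2_mid in the frame of shaker between 0.02 and 0.145 m and z of vial_3_mid in the frame of shaker between 0.096 and 0.11 m and x of vial_3_mid in the frame of shaker between 0.02 and 0.145 m and z of vial_4_mid in the frame of shaker between 0.096 and 0.11 m and x of vial_4_mid in the frame of shaker between 0.02 and 0.145 m); the robot touches nothing.
It fails at once if the clamp bar is forced: the fingers push on it with more than 90 N (contact force between the fingers and clamp_bar above 90 N).
It fails at once if a bystander is moved by more than 30 mm (distance of any of petri_dish, slide_box, timer, reagent_jar from where it was at the start of the episode above 0.03 m).
It also fails if it takes over 40 s, if anything falls off the work surface, if the arm or the gripper's body presses on something with over 40 N, if the wrist force passes 120 N, or if a joint passes its speed limit or range.

## Working session

There is one attempt and no reset: what is moved stays moved. The work goes in short steps, Python scripts to look and compute and a tool call to move; the robot and the scene stay as the last step left them, time stands still between calls to the robot, and variables do not carry over. Pictures are saved under pics/ and viewed, at most 10 in all, crops included, and the job is handed in when it is done.

```bash
mkdir -p pics; python3 - <<'E'
from workcell import env, grab_frame, camera_model
import cv2,numpy as np
for n in("scene","top"):
    cv2.imwrite(f"pics/{n}0.png",grab_frame(n)); m=camera_model(n); print(n,{k:np.round(v,3).tolist() if k=="T" else v for k,v in m.items()})
s=env.state();print(s['ee_pos'],s['ee_rot'],s['time_s'])
E
```

```text
scene {'fx': 462.39186686345516, 'fy': 462.39186686345516, 'cx': 256.9907833265618, 'cy': 189.64855705864733, 'T': [[0.768, 0.325, -0.552, -305.581], [-0.641, 0.403, -0.653, -945.888], [0.01, 0.855, 0.518, 915.069], [0.0, 0.0, 0.0, 1.0]]}
top {'fx': 353.12329409042366, 'fy': 353.12329409042366, 'cx': 258.0452737213052, 'cy': 191.27252105196027, 'T': [[-0.0, 0.997, -0.078, 418.381], [-1.0, 0.0, 0.01, 80.351], [0.01, 0.078, 0.997, 1380.775], [0.0, 0.0, 0.0, 1.0]]}
[200.11997547 538.57531291 213.23883234] [-1.79911746e+02 -2.97555138e-03  1.59612717e+02] 0.1
```

View pics/top0.png

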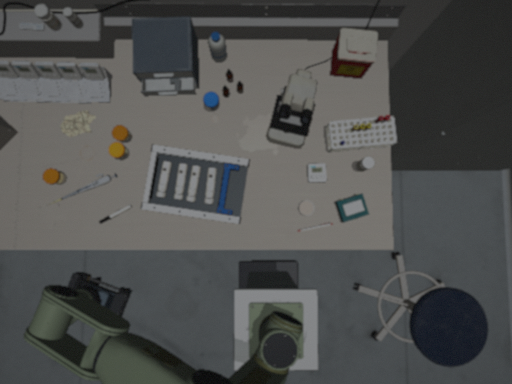

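View pics/scene0.png

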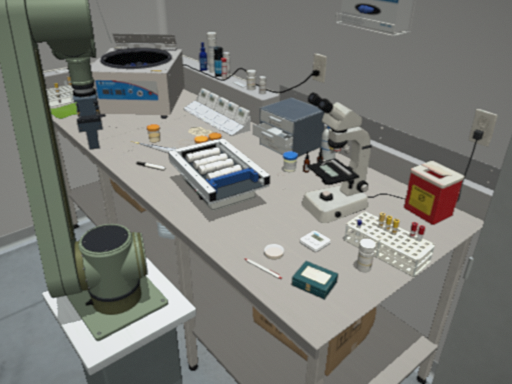

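The top view shows the shaker at about (196,184) px, with the blue bar at (229,190) to the right of the four vials. Pushing towards image left is about world +y. Next I'll enlarge that area to measure it.

```bash
python3 - <<'E'
import cv2
a=cv2.imread("pics/top0.png")[140:228,138:256]
cv2.imwrite("pics/c1.png",cv2.convertScaleAbs(cv2.resize(a,None,fx=6,fy=6,interpolation=cv2.INTER_CUBIC),alpha=1.5))
E
```

```text
(no output)
```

View pics/c1.png

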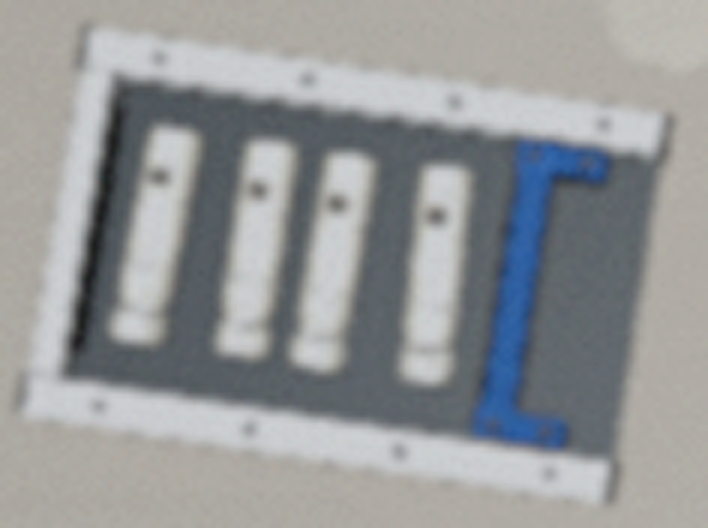

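```bash
cat > h.py <<'E'
import numpy as np
from workcell import env, grab_frame, camera_model
def back(uv,z,n="top"):
    m=camera_model(n);T=np.array(m["T"]);out=[]
    for u,v in uv:
        d=T[:3,:3]@[(u-m["cx"])/m["fx"],-(v-m["cy"])/m["fy"],-1]
        out.append((T[:3,3]+d*(z-T[2,3])/d[2])[:2])
    return np.array(out)
def crop(p): return np.array(p,float)/6+[137.6,139.6]
def fit(W):
    L=np.array([[175,-118],[-175,-118],[175,118],[-175,118]],float)
    c=W.mean(0);H=L.T@(W-c);a=np.arctan2(H[0,1]-H[1,0],H[0,0]+H[1,1])
    R=np.array([[np.cos(a),-np.sin(a)],[np.sin(a),np.cos(a)]]);return c,a,R,W-c-L@R.T
E
python3 - <<'E'
from h import *
np.set_printoptions(precision=1,suppress=True)
W=back(crop([(88,28),(668,112),(22,412),(610,500)]),122)
c,a,R,e=fit(W);print(c,np.degrees(a),e)
f=lambda p,z:(back(crop(p),z)-c)@R
print("bar front top/bot, rear top/bot",f([(520,140),(478,432),(550,182),(517,405)],124))
print("vials",f([(152,235),(255,250),(333,262),(435,272)],118))
print("end inner",f([(115,80),(72,375)],124))
b=f([(550,182),(517,405)],124).mean(0)
for x in(b[0],b[0]-60,b[0]-100):print(x,c+R@[x,0])
s=env.state();p=np.array(s['ee_pos'][:2]);print(p,s['ee_rot'],(p-c)@R)
E
```

```text
[546.4 291.1] 81.63908094035288 [[-1.4  1.2]
 [-1.  -0.7]
 [ 1.7  0.6]
 [ 0.6 -1.1]]
bar front top/bot, rear top/bot [[ -90.9  -87.1]
 [ -92.9   88.9]
 [-112.4  -64.7]
 [-113.2   69.8]]
vials [[118.5   0.9]
 [ 56.2   0.9]
 [  9.1   1.2]
 [-52.1  -1.8]]
end inner [[154.2 -87.4]
 [149.7  90.5]]
-112.8405340258064 [530.  179.5]
-172.8405340258064 [521.2 120.1]
-212.8405340258064 [515.4  80.5]
[200.1 538.6] [-179.9   -0.   159.6] [194.5 378.6]
```

The rows are not in the units I measure in: shifts go in shares of 50 mm and turns go in shares of pi/2 rad. I convert before sending: -32 mm is -0.64, -19 mm is -0.38.

Request:
hand_motion:
  ticks: {"x": [-0.64, -0.64, -0.64, -0.64, -0.64, -0.64, -0.64, -0.64], "y": [-0.38, -0.38, -0.38, -0.38, -0.38, -0.38, -0.38, -0.38], "z": [0, 0, 0, 0, 0, 0, 0, 0], "rx": [0, 0, 0, 0, 0, 0, 0, 0], "ry": [0, 0, 0, 0, 0, 0, 0, 0], "rz": [0, 0, 0, 0, 0, 0, 0, 0]}
  aperture: 0
  grip_force: 20

```text
time_s: 0.9
ee_pos: [387.8, 305.9, 213.7]
ee_rot: [-180.0, -0.0, 159.6]
force: [0.8, 0.8, -0.7]
gripper_width: 30.3
gripper_force: 0.0
```

Request:
hand_motion:
  ticks: {"x": [-0.64, -0.64, -0.64, -0.64, -0.64, -0.56, 0, 0], "y": [-0.38, -0.38, -0.38, -0.38, -0.38, -0.32, 0, 0], "z": [0, 0, 0, 0, 0, 0, 0, 0], "rx": [0, 0, 0, 0, 0, 0, 0, 0], "ry": [0, 0, 0, 0, 0, 0, 0, 0], "rz": [0, 0, 0, 0, 0, 0, 0.0889, 0.0889]}

```text
time_s: 1.7
ee_pos: [525.2, 136.7, 213.2]
ee_rot: [-179.9, -0.1, 143.2]
force: [-0.4, -0.2, -1.0]
gripper_width: 0.6
gripper_force: 0.0
```

Request:
hand_motion:
  ticks: {"x": [0, 0, 0, 0, 0, 0, 0, 0], "y": [0, 0, 0, 0, 0, 0, 0, 0], "z": [0, 0, 0, 0, 0, 0, 0, 0], "rx": [0, 0, 0, 0, 0, 0, 0, 0], "ry": [0, 0, 0, 0, 0, 0, 0, 0], "rz": [0.0889, 0.0889, 0.0889, 0.0889, 0.0889, 0.0889, 0.0889, 0.0667]}

```text
time_s: 2.5
ee_pos: [524.6, 137.7, 213.5]
ee_rot: [-179.9, 0.0, 81.3]
force: [-0.4, 0.0, 0.2]
gripper_width: 0.6
gripper_force: 0.0
```

In the tool's units: 30 mm is 0.6, 25 mm is 0.5.

Request:
hand_motion:
  ticks: {"x": [0, 0, 0, 0, 0, 0], "y": [0, 0, 0, 0, 0, 0], "z": [0.5, 0.6, 0.6, 0.36, 0.16, 0], "rx": [0, 0, 0, 0, 0, 0], "ry": [0, 0, 0, 0, 0, 0], "rz": [0, 0, 0, 0, 0, 0]}

```text
time_s: 3.1
ee_pos: [524.2, 137.7, 101.9]
ee_rot: [-179.9, 0.1, 81.6]
force: [0.5, 0.1, -0.3]
gripper_width: -0.0
gripper_force: 0.0
```

```bash
python3 - <<'E'
from h import *
import cv2
cv2.imwrite("pics/s1.png",cv2.resize(grab_frame("scene")[120:225,140:290],None,fx=5,fy=5,interpolation=cv2.INTER_CUBIC))
s=env.state();print(s['ee_pos'],s['force'])
a=np.radians(81.64);R=np.array([[np.cos(a),-np.sin(a)],[np.sin(a),np.cos(a)]]);print((s['ee_pos'][:2]-np.array([546.4,291.1]))@R)
E
```

```text
[525.02589263 137.85262232 103.01435874] [ 0.66808239 -0.11886067 -0.07699164]
[-154.72661457   -1.13400872]
```

View pics/s1.png

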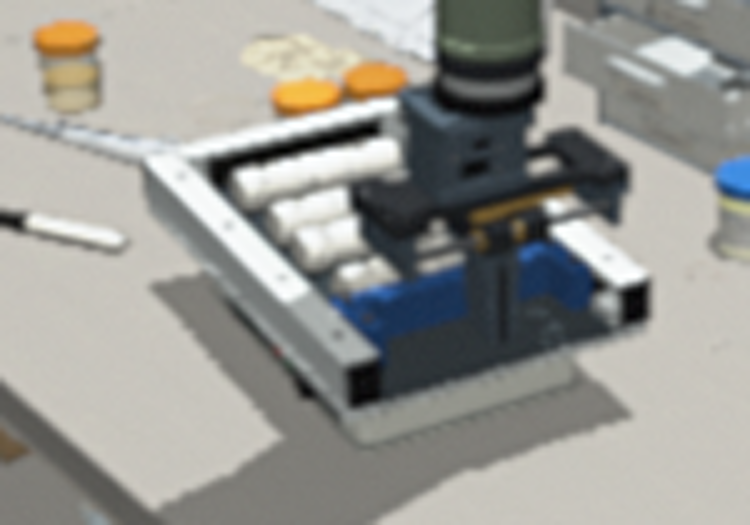

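The shut fingers stand behind the middle of the blue bar, in the free gap near (490,300) px. The vials are ahead of it and nothing is in the way, so I'll push.

In the tool's units: 8 mm is 0.16, 4 mm is 0.08.

Request:
hand_motion:
  ticks: {"x": [0.16, 0.16, 0.08, 0.08, 0.08, 0.08, 0.08, 0.08], "y": [0, 0, 0, 0, 0, 0, 0, 0], "z": [0, 0, 0, 0, 0, 0, 0, 0], "rx": [0, 0, 0, 0, 0, 0, 0, 0], "ry": [0, 0, 0, 0, 0, 0, 0, 0], "rz": [0, 0, 0, 0, 0, 0, 0, 0]}

```text
time_s: 3.95
ee_pos: [530.7, 176.6, 103.3]
ee_rot: [180.0, 0.1, 81.6]
force: [-0.7, -4.3, 4.3]
gripper_width: 0.2
gripper_force: 2.5
```

Request:
hand_motion:
  ticks: {"x": [0.08, 0.08, 0.08, 0.08, 0.08, 0.08, 0.08, 0.08], "y": [0, 0, 0, 0, 0, 0, 0, 0], "z": [0, 0, 0, 0, 0, 0, 0, 0], "rx": [0, 0, 0, 0, 0, 0, 0, 0], "ry": [0, 0, 0, 0, 0, 0, 0, 0], "rz": [0, 0, 0, 0, 0, 0, 0, 0]}

```text
time_s: 4.75
ee_pos: [535.3, 208.1, 103.3]
ee_rot: [-180.0, 0.1, 81.6]
force: [0.1, -5.4, 4.5]
gripper_width: 0.3
gripper_force: 2.6
```

In the tool's units: 4 mm is 0.08.

Request:
hand_motion:
  ticks: {"x": [0.08, 0.08, 0.08, 0.08, 0.08, 0.08, 0.08, 0.08], "y": [0, 0, 0, 0, 0, 0, 0, 0], "z": [0, 0, 0, 0, 0, 0, 0, 0], "rx": [0, 0, 0, 0, 0, 0, 0, 0], "ry": [0, 0, 0, 0, 0, 0, 0, 0], "rz": [0, 0, 0, 0, 0, 0, 0, 0]}

```text
time_s: 5.55
ee_pos: [539.9, 239.7, 103.3]
ee_rot: [-180.0, 0.1, 81.6]
force: [-1.2, -7.1, 4.9]
gripper_width: 0.3
gripper_force: 3.3
```

Request:
hand_motion:
  ticks: {"x": [0.06, 0.06, 0.06, 0.06, 0.06], "y": [0, 0, 0, 0, 0], "z": [0, 0, 0, 0, 0], "rx": [0, 0, 0, 0, 0], "ry": [0, 0, 0, 0, 0], "rz": [0, 0, 0, 0, 0]}

```text
time_s: 6.05
ee_pos: [542.0, 254.3, 103.3]
ee_rot: [-180.0, 0.1, 81.6]
force: [-0.6, -5.9, 4.0]
gripper_width: 0.2
gripper_force: 3.1
```

```bash
python3 - <<'E'
from h import *
import cv2
cv2.imwrite("pics/t2.png",cv2.convertScaleAbs(cv2.resize(grab_frame("top")[140:228,138:256],None,fx=6,fy=6,interpolation=cv2.INTER_CUBIC),alpha=1.5))
s=env.state();print(s['ee_pos'],s['force'])
a=np.radians(81.64);R=np.array([[np.cos(a),-np.sin(a)],[np.sin(a),np.cos(a)]]);print((s['ee_pos'][:2]-np.array([546.4,291.1]))@R)
E
```

```text
[542.1640408  254.9547063  103.31363471] [-0.36066484 -4.40306785  2.9330725 ]
[-36.37709266  -1.064301  ]
```

View pics/t2.png

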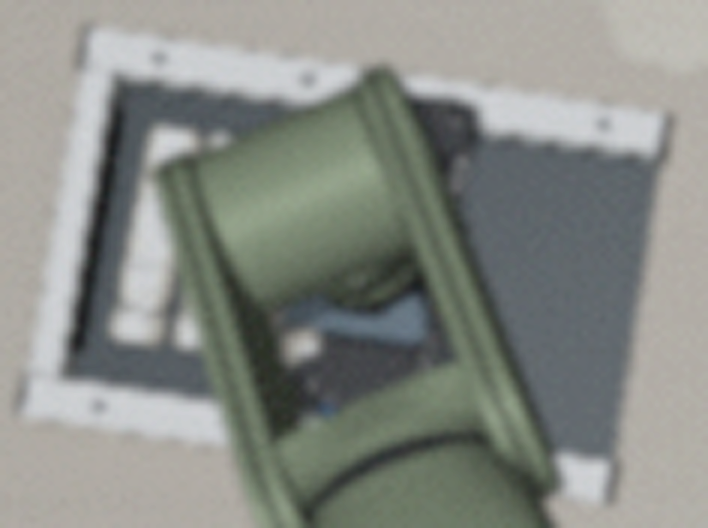

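The arm hides the bar, but the left vials lie square at about (150,235) and (200,240) px, and the push force is 4 to 7 N. I'll continue slowly until the force rises.

In the tool's units: 2 mm is 0.04.

Request:
hand_motion:
  ticks: {"x": [0.04, 0.04, 0.04, 0.04, 0.04, 0.04, 0.04], "y": [0, 0, 0, 0, 0, 0, 0], "z": [0, 0, 0, 0, 0, 0, 0], "rx": [0, 0, 0, 0, 0, 0, 0], "ry": [0, 0, 0, 0, 0, 0, 0], "rz": [0, 0, 0, 0, 0, 0, 0]}

```text
time_s: 6.8
ee_pos: [544.0, 267.9, 103.3]
ee_rot: [-180.0, 0.2, 81.6]
force: [-1.1, -6.5, 4.1]
gripper_width: 0.2
gripper_force: 3.4
```

Request:
hand_motion:
  ticks: {"x": [0.04, 0.02, 0.02], "y": [0, 0, 0], "z": [0, 0, 0], "rx": [0, 0, 0], "ry": [0, 0, 0], "rz": [0, 0, 0]}

```text
time_s: 7.1
ee_pos: [544.6, 271.9, 103.2]
ee_rot: [-180.0, 0.2, 81.6]
force: [-0.5, -7.0, 4.7]
gripper_width: 0.5
gripper_force: 3.3
```

In the tool's units: 1 mm is 0.02.

Request:
hand_motion:
  ticks: {"x": [0.02, 0.02, 0.02], "y": [0, 0, 0], "z": [0, 0, 0], "rx": [0, 0, 0], "ry": [0, 0, 0], "rz": [0, 0, 0]}

```text
time_s: 7.4
ee_pos: [545.0, 275.0, 103.2]
ee_rot: [-180.0, 0.1, 81.6]
force: [-1.2, -6.0, 4.5]
gripper_width: 0.4
gripper_force: 3.1
```

Request:
hand_motion:
  ticks: {"x": [0.02, 0.02], "y": [0, 0], "z": [0, 0], "rx": [0, 0], "ry": [0, 0], "rz": [0, 0]}

```text
time_s: 7.6
ee_pos: [545.2, 276.3, 103.3]
ee_rot: [-180.0, 0.2, 81.7]
force: [-1.5, -9.0, 5.4]
gripper_width: 0.1
gripper_force: 4.6
```

In the tool's units: 1 mm is 0.02.

Request:
hand_motion:
  ticks: {"x": [0.02, 0.02], "y": [0, 0], "z": [0, 0], "rx": [0, 0], "ry": [0, 0], "rz": [0, 0]}

```text
time_s: 7.8
ee_pos: [545.3, 276.7, 103.4]
ee_rot: [-180.0, 0.4, 81.7]
force: [-1.2, -13.5, 8.5]
gripper_width: 0.3
gripper_force: 6.9
```

Request:
hand_motion:
  ticks: {"x": [0.01], "y": [0], "z": [0], "rx": [0], "ry": [0], "rz": [0]}

```text
time_s: 7.9
ee_pos: [545.3, 276.8, 103.4]
ee_rot: [-180.0, 0.4, 81.7]
force: [-1.3, -14.7, 7.5]
gripper_width: 0.7
gripper_force: 7.1
```

The bar stopped at the expected snug place (TCP x about -14 in the shaker's frame) as the force rose. I'll back off, lift and check.

In the tool's units: -35 mm is -0.7, -30 mm is -0.6.

Request:
hand_motion:
  ticks: {"x": [-0.08, -0.16, -0.3, -0.2, 0, 0, 0, 0], "y": [0, 0, 0, 0, 0, 0, 0, 0], "z": [0, 0, 0, 0, -0.4, -0.7, -0.7, -0.6], "rx": [0, 0, 0, 0, 0, 0, 0, 0], "ry": [0, 0, 0, 0, 0, 0, 0, 0], "rz": [0, 0, 0, 0, 0, 0, 0, 0]}

```text
time_s: 8.7
ee_pos: [540.6, 243.7, 224.7]
ee_rot: [180.0, -0.1, 81.6]
force: [-0.1, 0.5, 0.4]
gripper_width: 0.3
gripper_force: 0.0
```

Request:
hand_motion:
  ticks: {"x": [-0.8, -0.8, -0.8, -0.8, -0.8, -0.6, 0], "y": [0, 0, 0, 0, 0, 0, 0], "z": [0, 0, 0, 0, 0, 0, 0], "rx": [0, 0, 0, 0, 0, 0, 0], "ry": [0, 0, 0, 0, 0, 0, 0], "rz": [0, 0, 0, 0, 0, 0, 0]}

```text
time_s: 9.4
ee_pos: [506.0, 13.3, 223.0]
ee_rot: [-180.0, 0.0, 81.4]
force: [-0.0, 0.4, 0.1]
gripper_width: 0.2
gripper_force: 0.0
```

```bash
python3 - <<'E'
import cv2
from h import *
cv2.imwrite("pics/t3.png",cv2.convertScaleAbs(cv2.resize(grab_frame("top")[140:228,138:256],None,fx=6,fy=6,interpolation=cv2.INTER_CUBIC),alpha=1.5))
cv2.imwrite("pics/s3.png",cv2.resize(grab_frame("scene")[120:225,140:290],None,fx=5,fy=5,interpolation=cv2.INTER_CUBIC))
E
```

```text
(no output)
```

View pics/t3.png

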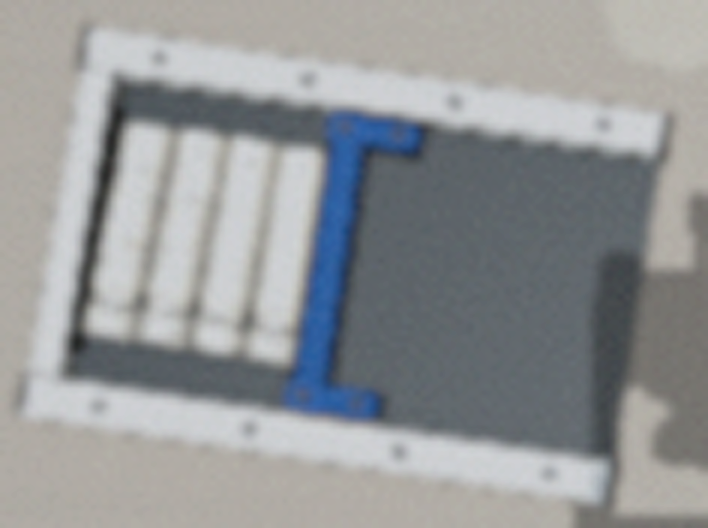

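View pics/s3.png

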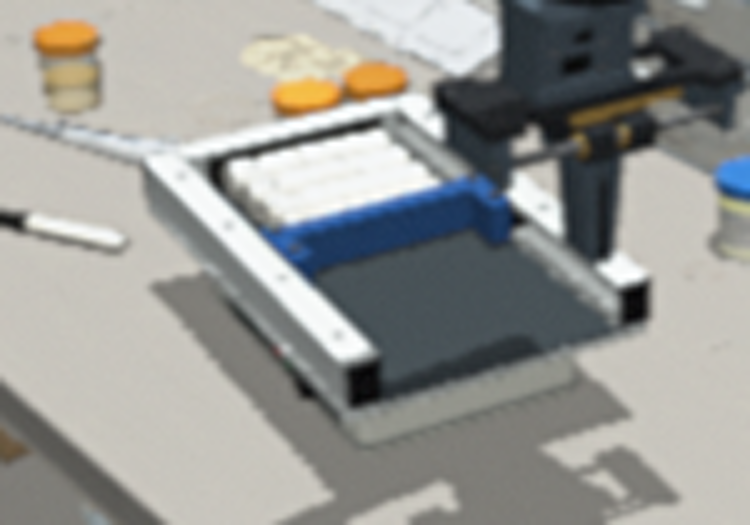

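The four vials lie flat and square in one row at about (130,230) to (290,250) px, between the end bar and the blue bar at (330,260). The arm is clear, so I'm handing in.

```bash
python3 -c "
from workcell import env, grab_frame, camera_model
print(env.job_done())"
```

```text
the job is handed in; nothing more can be done
None
```

The job is handed in: the clamp bar is pushed up to its snug place, and the last pictures show all four vials flat and square in one row against the end bar, with the arm clear and touching nothing; no verdict was printed.

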